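# Clamp a water meter in the leak-check nest and hold the sealing lever on its stop

## Robot

A 6-joint arm with a two-finger parallel gripper is mounted at the origin on a cart in front of the work surface, level with it; the furniture and walls round the work are solid. World frame = base frame: x ahead of the robot, y to its left, z up, the work surface at z = 0. Lengths are in m, angles in rad, forces in N, time in s.
With the tool pointing down it reaches from about 0.225 to 0.725 m from the base axis. Payload 3.1 kg.
Tool frame: the origin (TCP) lies midway between the tips of the shut fingers; the grasp point (between the pads) lies 19 mm behind it; z points along the fingers, y is the direction in which the jaws open and shut (so a half turn about z gives the same grasp; the last joint's range is limited). The gripper opens to 85 mm and grips with 20 to 120 N. Pads are 22 mm wide; open, the fingers measure 114 mm over their backs; the gripper's body (76 mm by 85 mm) begins 54 mm behind the grasp point. The pads swing forward as they close: fully open they stand 13 mm farther back than shut.
Start: joints at [1.07, 0.048, 0.099, 1.622, 0, 1.443], TCP at [0.191, 0.489, 0.231] pointing down, gripper open.
Joint ranges: [-2.91, 2.91], [-0.99, 1.94], [-1.21, 1.42], [-2.12, 2.29], [-1.49, 1.47], [-3.14, 3.14]. Speed limits (rad/s): [2.79, 2.79, 3.14, 3.14, 3.14, 3.14].

## Interface

Orientations are given as a rotation vector (axis times angle).
In Python, from station import arm, viewer gives the robot as it stands. The module is installed in compiled form; this text tells all that it offers.
- The arm moves only by the shell command python3 -m jog 'ROWS' [FORCE]. ROWS is JSON, a list of rows, each a list of 7 numbers: the opening, from 0 (shut) to 1 (fully open), then the shift along the tool's x, y, z in cm, then the turn, a rotation vector about the tool's x, y, z in degrees. In form: [[gripper, tx, ty, tz, rx, ry, rz], ...]. A call has 1 to 5 rows; each row is the pose to reach, as a shift and turn from the pose commanded when the call began, along the tool's axes at that moment; what a row does not reach only later rows make up. A row lasts 1/10 s, in which the tool goes at most 50 mm and 8.59 degrees, less where a joint would pass 70% of its speed; a pose out of reach is approached as far as the arm can. A call with a gripper value outside its range is refused whole. The fingers move at their own pace and stop on an object; FORCE is the grip in N (left out, the last holds). Time passes only in rows, so rows that repeat a pose let the fingers close. It gives the time, the measured TCP pose, the force and the opening at its end, in the units of the state.
- arm.read_state(): the state, without advancing time (a new reading comes with each control period).
- viewer.capture(name): name is "scene" or "top" or "wrist"; returns the picture (420x560x3 uint8, blue, green, red); there is no depth.
- viewer.get_calibration(name): a dict with "K" (3x3 intrinsics, pixels), "T" (4x4, takes a point from camera to world coordinates). Camera axes: x right, y up, looking along -z (the intrinsics and any distortion apply to the point x, -y, -z); pixel columns grow to the right and rows downward; lengths in m; the calibration is good to about 2 mm. A picture is of the moment at which its call begins: read the wrist's pose just before it. get_calibration takes no time and is no camera call; for the wrist camera it gives the pose at the moment of the call.
- arm.hand_in(): hands the job in, once; it reports no verdict.
The state is a dict: "time_s": time; "q": joint angles; "joint_velocities": joint speeds; "joint_torque": joint torques, N m; "tool_pos": TCP position; "tool_rot": TCP orientation; "ft_force": force on the tool from outside, world axes, zero at the start; "wrist_torque": the same for the moment, N m; "width": finger opening in m.
Only numpy, scipy, OpenCV 4.12 (cv2) and the standard library are available. Lean on these libraries where they do the work, as an engineer would, in place of code of your own. Each camera call takes 0.05 s, during which the arm holds its last target.

## Task

First swing the hold-down clamp of the leak-check nest over its centre so that it snaps down onto the end pipe of the water meter lying in the nest. Only then swing the spring-return sealing lever by its upright post, away from the robot, all the way round to its stop, and keep holding it there with the fingers: the program finishes while holding, as the lever springs back if let go. The meter stays seated and clamped, and the cup, union and nut lying round the nest stay where they are.

Things in the scene. Friction and masses are not known exactly. Their poses are not given: they have to be found in the camera images.
- nest: Leak-check nest, fixed to the bench: steel plate 150 x 360 x 12 mm, two saddles carrying the meter, clamp at the +y end, grey housing (66 x 80 mm, 70 mm high) with the sealing lever at the -y end. Origin on the bench under the meter's centre; x away from the robot at yaw 0 (yaw within 0.3 rad), y along the meter's pipe to the left, z up. Lever pivot at (0, -165), clamp pivot at (50, 81, 75) mm.
- meter_middle (a point): Blue water meter with brass-coloured head, 75 x 185 x 120 mm, about 0.9 kg, lying loose in the saddles, pipe along the nest's y; its top is 132 mm over the bench (within 37 mm of the nest's centre), its pipe ends 61 mm. The point is its centre, 72 mm over the bench. It is already in place and need not be touched.
- clamp_handle (a point): Middle of the clamp's black cross handle, a bar of 12 mm diameter, 56 mm long, parallel to the nest's y, at the free end of the clamp's steel arm (14 mm wide, 10 mm thick). It lies 125 mm from the clamp pivot; 193 mm over the bench when open, 75 mm when closed.
- clamp_pivot (a point): Axis of the clamp (parallel to the nest's y), 75 mm over the bench, on the far (+x) side of the meter's left pipe end. A solid rack of meters stands on the bench's left, from 0.4 m ahead of the robot and 0.45 m to its left: keep the arm clear of it.
- clamp (a joint): Clamp arm angle, rad. 0 = open: arm up, leaning 0.33 rad past vertical to the nest's +x. 1.9 = closed: arm level, pointing to nest -x, its foot (50 mm from the pivot) on the meter's left pipe end. An over-centre spring pushes it open below 1.0, shut above 1.0 rad; about 4 N at the handle move it. Shut fingers drawn to nest -x behind the arm, tips 165 mm over the bench, to 45 mm past the nest's origin, swing it over.
- lever_post (a point): Middle of the sealing lever's upright black post, a round handle of 16 mm diameter standing free from 89 to 145 mm over the bench; the point lies 119 mm over the bench, 90 mm from the lever pivot.
- lever_pivot (a point): Upright axis of the sealing lever, on the top of the grey housing, 70 mm over the bench.
- lever (a joint): Sealing lever angle, rad, counter-clockwise from above. 0 = sprung back on its rest pin: arm points from the pivot to the right and toward the robot (nest -0.565 x, -0.825 y). 1.2 = on its stop: right and away from the robot (+0.565 x, -0.825 y). A spring pulls it back, 3 N at the post at 0, 8 N at the stop. It drives a rubber plug 20 mm up to the meter's right pipe end.
- cup_middle (a point): Bystander: grey register cup, 67 mm wide, 65 mm high, behind the nest; point at its centre.
- union_middle (a point): Bystander: brass union with tailpiece, 33 mm wide, 50 mm high, in front of the nest; point at its centre.
- nut_middle (a point): Bystander: brass union nut, 33 mm wide, 16 mm high, behind the nest's right end; point at its centre.
Mind the look-alikes: they are no part of the job. What is shaped like the part that bears meter_middle but brown is not meant.

How it is judged:
On the way, in this order (a step that is already met when the one before it is completed fails the run):
1. the clamp is swung over and presses on the meter, the lever still at rest (value of joint clamp between 1.83 and 1.95 rad and contact force between clamp and meter above 2 N and z of meter_middle in the frame of nest between 0.066 and 0.078 m and horizontal distance between meter_middle and nest below 0.008 m and angle between meter_middle's own z axis and vertical below 0.06 rad and value of joint lever below 0.4 rad), for 0.2 s.
2. the lever is wound to its stop and held there by the fingers (value of joint lever above 1.13 rad and contact force between the fingers and lever above 2 N and value of joint clamp between 1.83 and 1.95 rad and contact force between clamp and meter above 2 N), for 0.3 s.
At the end, for the whole second after the job is handed in: The lever is held within 0.07 rad of its stop (joint above 1.13), still, by the fingers pressing on it with over 2 N; the clamp is closed (joint 1.83 to 1.95) with its foot pressing on the meter with over 2 N; the meter sits in its saddles (within 8 mm across, 6 mm in height, tilt under 0.06 rad) (all of step 2 and velocity of joint lever between -0.1 and 0.1 rad/s and z of meter_middle in the frame of nest between 0.066 and 0.078 m and horizontal distance between meter_middle and nest below 0.008 m and angle between meter_middle's own z axis and vertical below 0.06 rad); the arm keeps its last pose, push and grip.
It fails at once if the lever is swung more than a third of its way while the clamp is open (value of joint lever above 0.45 rad and value of joint clamp below 1.7 rad).
It fails at once if a bystander is displaced by more than 25 mm (distance of any of cup_middle, union_middle, nut_middle from where it was at the start of the episode above 0.025 m).
It also fails if it takes over 53 s, if anything falls off the work surface, if the arm or the gripper's body presses on something with over 40 N, if the wrist force passes 120 N, or if a joint passes its speed limit or range.

## Working session

There is one attempt and no reset: what is moved stays moved. The work goes in short steps, Python scripts to look and compute and a shell command to move; the robot and the scene stay as the last step left them, time stands still between calls to the robot, and variables do not carry over. Pictures are saved under pics/ and viewed, and the job is handed in when it is done.

```bash
mkdir -p pics; ls
python3 - <<'E'
from station import arm, viewer
import cv2
s=arm.read_state(); print({k:(v if not hasattr(v,'round') else v) for k,v in s.items()})
for n in ("scene","top","wrist"):
    c=viewer.get_calibration(n); print(n,c)
    im=viewer.capture(n); cv2.imwrite(f"pics/{n}0.png",im)
E
```

```text
pics
{'time_s': 0.0, 'q': array([ 1.07017753e+00,  4.87363681e-02,  9.76078032e-02,  1.62200685e+00,
       -2.36767579e-05,  1.44297198e+00]), 'joint_velocities': array([-0.00218187,  0.00043237,  0.00155386, -0.00156207, -0.00145383,
        0.0008366 ]), 'joint_torque': array([ 2.32007451e-04, -3.38784027e+01,  3.20012891e+01,  2.03631353e-02,
       -7.75522426e-05,  3.37551320e-06]), 'tool_pos': array([0.19095076, 0.48838812, 0.23012965]), 'tool_rot': array([-0.58206892, -3.08648463,  0.00350504]), 'ft_force': array([0.40118741, 0.16429426, 0.02317694]), 'wrist_torque': array([ 0.0300791 ,  0.07599288, -0.02148444]), 'width': 0.08549830704345797}
scene {'K': array([[451.34595136,   0.        , 274.74591954],
       [  0.        , 451.34595136, 207.80154934],
       [  0.        ,   0.        ,   1.        ]]), 'T': array([[ 0.46371411,  0.38542459, -0.79775755, -0.34850268],
       [-0.88580141,  0.18336082, -0.42630351, -0.54173244],
       [-0.01803038,  0.90433771,  0.42643664,  0.63901092],
       [ 0.        ,  0.        ,  0.        ,  1.        ]])}
top {'K': array([[488.
[... 207 characters left out ...]
         4.80715217e-01],
       [-9.99999878e-01, -2.41522234e-04,  4.31351294e-04,
        -3.57803645e-02],
       [ 4.02793113e-04,  1.07829283e-01,  9.94169343e-01,
         1.06331515e+00],
       [ 0.00000000e+00,  0.00000000e+00,  0.00000000e+00,
         1.00000000e+00]])}
wrist {'K': array([[313.75694208,   0.        , 275.78301825],
       [  0.        , 313.75694208, 208.54344446],
       [  0.        ,   0.        ,   1.        ]]), 'T': array([[ 0.36469582, -0.89030984, -0.27266344,  0.12202547],
       [ 0.93112466,  0.34809344,  0.10880172,  0.51652377],
       [-0.00195489, -0.29356318,  0.95593767,  0.37244929],
       [ 0.        ,  0.        ,  0.        ,  1.        ]])}
```

View pics/scene0.png

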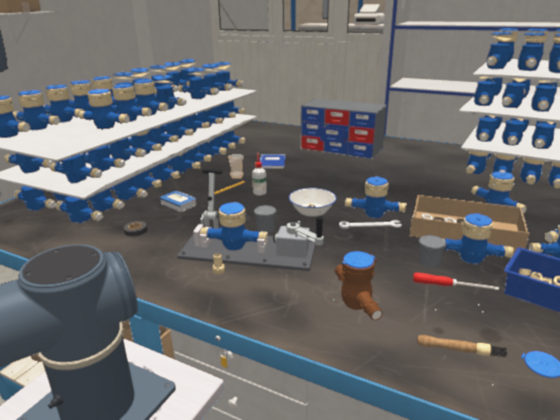

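View pics/top0.png

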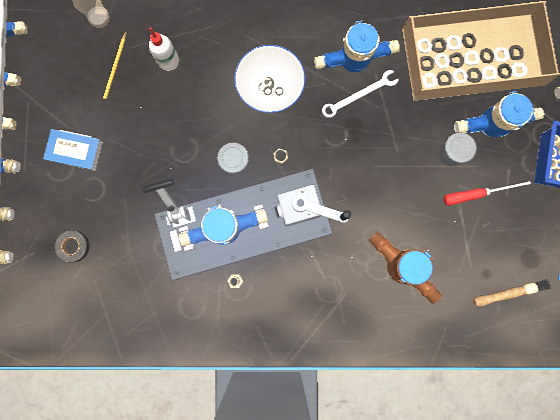

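View pics/wrist0.png

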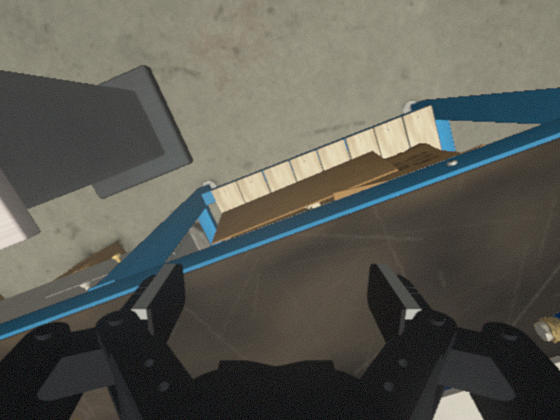

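The top view shows these candidates:
- **Blue meter in the nest:** (219,224) – chosen, because it lies in the nest.
- **Loose blue meters:** (361,42) and (512,110).
- **Brown look-alike:** (413,267).
- **Clamp handle:** black bar at (158,186).
- **Lever post:** black cap at (346,216).
- **Bystanders:** cup (233,157) – look-alike cup at (460,148) – nut (281,156) and union (235,282).

Next I'll measure, with a close crop to check.

```bash
cat > h.py <<'E'
import numpy as np, cv2
from station import arm, viewer
from scipy.spatial.transform import Rotation as R
def ray(cal,u,v):
    K,T=cal["K"],cal["T"]
    d=np.array([(u-K[0,2])/K[0,0],-(v-K[1,2])/K[1,1],-1.])
    return T[:3,3],T[:3,:3]@d
def onz(cal,u,v,z):
    o,d=ray(cal,u,v); return o+d*(z-o[2])/d[2]
def proj(cal,p):
    K,T=cal["K"],cal["T"]; c=T[:3,:3].T@(np.asarray(p)-T[:3,3]); return K[0,0]*c[0]/-c[2]+K[0,2], K[1,1]*-c[1]/-c[2]+K[1,2]
def tri(c1,p1,c2,p2):
    o1,d1=ray(c1,*p1);o2,d2=ray(c2,*p2)
    s=np.linalg.lstsq(np.c_[d1,-d2],o2-o1,rcond=None)[0]
    a=o1+d1*s[0];b=o2+d2*s[1]; return (a+b)/2,np.linalg.norm(a-b)
E
python3 - <<'E'
from h import *
im=cv2.imread('pics/top0.png'); cal=viewer.get_calibration("top")
cv2.imwrite('pics/topcrop.png',cv2.resize(im[145:295,130:365],None,fx=3.3,fy=3.3,interpolation=cv2.INTER_CUBIC))
s=cv2.imread('pics/scene0.png')
cv2.imwrite('pics/scenecrop.png',cv2.resize(s[160:280,170:340],None,fx=4.5,fy=4.5,interpolation=cv2.INTER_CUBIC))
for n,(u,v,z) in dict(c1=(157,212,.012),c2=(310,170,.012),c3=(331,235,.012),c4=(172,279,.012),meter=(219,224,.132),handle=(158,186,.193),post=(346,216,.145),cup=(233,157,.06),nut=(281,156,.016),union=(235,282,.05)).items(): print(n,onz(cal,u,v,z).round(4))
E
```

```text
c1 [0.5938 0.223  0.012 ]
c2 [ 0.686  -0.1089  0.012 ]
c3 [ 0.5438 -0.153   0.012 ]
c4 [0.45   0.1873 0.012 ]
meter [0.5577 0.0743 0.132 ]
handle [0.6214 0.1779 0.193 ]
post [ 0.5718 -0.167   0.145 ]
cup [0.7043 0.0553 0.06  ]
nut [ 0.7163 -0.0455  0.016 ]
union [0.445  0.0497 0.05  ]
```

View pics/topcrop.png

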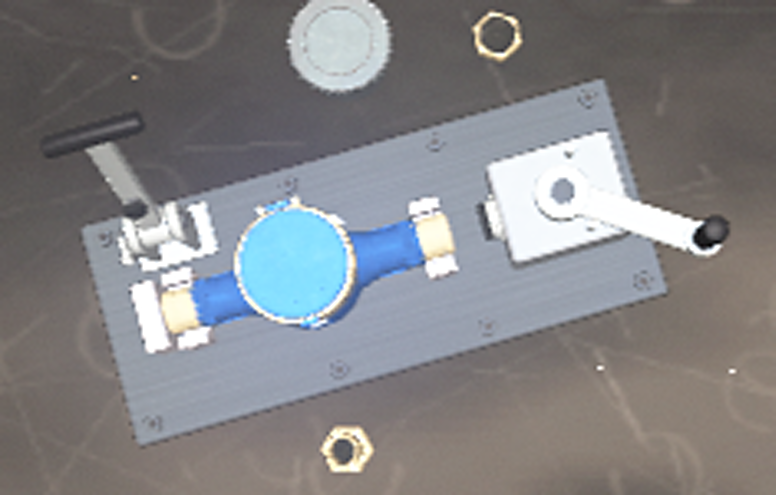

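View pics/scenecrop.png

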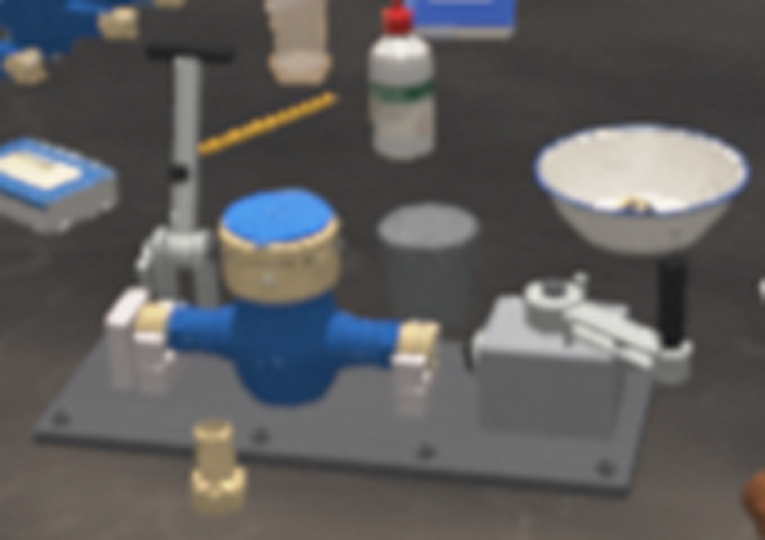

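The crop confirms the layout: the clamp is open, with its handle at crop (93,134), and the lever is at rest, with its post top at (712,230). The plate corners are at crop (83,230), (605,80), (665,293) and (137,444). I'll now fit the nest pose.

Run:
```python
from h import *
cal=viewer.get_calibration("top"); cs=viewer.get_calibration("scene")
c=lambda u,v:(u/3.3+130,v/3.3+145)
s=lambda u,v:(u/4.5+170,v/4.5+160)
pts=[(83,230),(605,80),(665,293),(137,444)]
P=np.array([onz(cal,*c(*p),.012)[:2] for p in pts]); L=np.array([[.075,.18],[.075,-.18],[-.075,-.18],[-.075,.18]])
print(np.linalg.norm(np.roll(P,-1,0)-P,axis=1))
pc=P.mean(0);H=L.T@(P-pc);yaw=np.arctan2(H[0,1]-H[1,0],H[0,0]+H[1,1])
Rm=np.array([[np.cos(yaw),-np.sin(yaw)],[np.sin(yaw),np.cos(yaw)]])
print('nest',pc,'yaw',yaw,(P-pc)@Rm-L)
W=lambda x,y,z:np.r_[pc+Rm@[x,y],z]
loc=lambda p:Rm.T@(np.asarray(p)[:2]-pc)
print('meter',loc(onz(cal,*c(293,264),.132)))
h,e=tri(cal,c(93,134),cs,s(189,50));print('handle tri',h,e,'loc',loc(h),'exp',50+125*np.sin(.33),81)
p,e=tri(cal,c(712,230),cs,s(672,260));print('post top tri',p,e,'loc',loc(p),'exp',-.0565*.9,-.165-.0825*.9, 'pin', loc(onz(cal,*c(712,230),.145)))
for n,q in dict(handle=W(.05+.125*np.sin(.33),.081,.193),post0=W(-.0508,-.239,.119),post1=W(.0508,-.239,.119),pivot=W(.05,.081,.075)).items(): print(n,q)
```

```text
[0.35729444 0.14624943 0.35611792 0.14429247]
nest [0.56771864 0.03620867] yaw 0.278360931285712 [[-0.00320693 -0.00219732]
 [-0.00153303  0.00051215]
 [ 0.00223519  0.00278368]
 [ 0.00250478 -0.0010985 ]]
meter [-0.00085865  0.0402835 ]
handle tri [0.62263501 0.17644779 0.19378994] 0.0022750642840616195 loc [0.09133739 0.11975099] exp 90.50537854935854 81
post top tri [ 0.57555518 -0.16897336  0.1421265 ] 0.00441233533114394 loc [-0.04884504 -0.1994373 ] exp -0.05085 -0.23925000000000002 pin [-0.04944497 -0.19676628]
handle [0.63248302 0.13895982 0.193     ]
post0 [ 0.58454651 -0.20755035  0.119     ]
post1 [ 0.68223563 -0.1796327   0.119     ]
pivot [0.59353681 0.12782975 0.075     ]
```

```bash
cat >> h.py <<'E'
yaw=.2784; Rn=np.array([[np.cos(yaw),-np.sin(yaw)],[np.sin(yaw),np.cos(yaw)]])
O=np.array([.56772,.03621])+Rn@[-.0005,.0400]
W=lambda x,y,z:np.r_[O+Rn@[x,y],z]
def to(target,jawdir=None):
    s=arm.read_state(); A=R.from_rotvec(s["tool_rot"]).as_matrix(); p=np.array(s["tool_pos"])
    print('t',round(s["time_s"],2),'p',p.round(4),'F',s["ft_force"].round(1),'w',round(s["width"],4))
    print('shift cm',(A.T@(np.asarray(target)-p)*100).round(2))
    if jawdir is not None:
        j=np.asarray(jawdir,float); j=j/np.linalg.norm(j)
        if j@A[:2,1]<0 : j=-j
        y=np.r_[j,0]; z=np.array([0,0,-1.]); x=np.cross(y,z); B=np.c_[x,y,z]
        print('turn deg',np.degrees(R.from_matrix(A.T@B).as_rotvec()).round(2),'jaw now',A[:,1].round(3))
E
python3 - <<'E'
from h import *
print('O',O); 
print(W(.13,.081,.165))
to([.40,.28,.29],W(1,0,0)[:2]-W(0,0,0)[:2])
to([.40,.28,.29],W(0,1,0)[:2]-W(0,0,0)[:2])
E
```

```text
O [0.55624655 0.07453245]
[0.65898085 0.18813994 0.165     ]
t 0.15 p [0.191  0.4885 0.2304] F [-0.1 -0.1 -0.8] w 0.0856
shift cm [-27.06 -11.82  -5.95]
turn deg [-1.000e-01  4.000e-02  5.269e+01] jaw now [ 0.364  0.931 -0.002]
t 0.15 p [0.191  0.4885 0.2304] F [-0.1 -0.1 -0.8] w 0.0856
shift cm [-27.06 -11.82  -5.95]
turn deg [ -0.1   -0.05 -37.31] jaw now [ 0.364  0.931 -0.002]
```

```bash
python3 -m jog '[[0,-4.5,-2,-1,0,0,8],[0,-9,-4,-2,0,0,16],[0,-13.5,-6,-3,0,0,24],[0,-18,-8,-4,0,0,32],[0,-22.5,-10,-5,0,0,40]]' 40
python3 - <<'E'
from h import *
print(arm.read_state()['q'])
to(W(.13,.081,.27),W(1,0,0)[:2]-W(0,0,0)[:2])
E
```

```text
time_s: 0.65
tool_pos: [0.3643, 0.3132, 0.2812]
tool_rot: [-1.61, -2.698, 0.0]
ft_force: [0.7, 0.3, 0.1]
width: 0.0123
[ 5.70257913e-01 -4.87432612e-02  1.02396831e-01  1.72213728e+00
  5.19581246e-05  1.64647012e+00]
t 0.65 p [0.3643 0.3132 0.2812] F [0.7 0.3 0.1] w 0.0123
shift cm [-24.99  20.     1.11]
turn deg [-1.000e-02 -0.000e+00  1.239e+01] jaw now [ 0.88   0.475 -0.   ]
```

```bash
python3 -m jog '[[0,-4,3,0,0,0,4],[0,-8,6,0,0,0,8],[0,-12,9,0,0,0,12.4],[0,-15,12,0,0,0,12.4],[0,-18.5,15,0,0,0,12.4]]'
python3 - <<'E'
from h import *
print(arm.read_state()['q'])
to(W(.13,.081,.25),W(1,0,0)[:2]-W(0,0,0)[:2])
E
```

```text
time_s: 1.15
tool_pos: [0.5852, 0.2234, 0.2806]
tool_rot: [-1.885, -2.512, 0.0]
ft_force: [-0.2, 0.7, 0.7]
width: -0.0001
[2.57454283e-01 3.50361425e-01 5.47332723e-01 1.76834192e+00
 5.27791148e-04 1.54506644e+00]
t 1.15 p [0.5852 0.2234 0.2806] F [-0.2  0.7  0.7] w -0.0001
shift cm [-5.45  6.1   3.05]
turn deg [-0.03 -0.03  0.27] jaw now [ 0.96   0.279 -0.001]
```

```bash
python3 -m jog '[[0,-3,3,0,0,0,0],[0,-5.45,6.1,0,0,0,0],[0,-5.45,6.1,3,0,0,0],[0,-5.45,6.1,3,0,0,0]]'
python3 - <<'E'
from h import *
print(arm.read_state()['q'])
to(W(.13,.081,.165),W(1,0,0)[:2]-W(0,0,0)[:2])
for n in ("top","scene","wrist"):cv2.imwrite(f"pics/{n}1.png",viewer.capture(n))
a=cv2.imread('pics/top1.png')[120:300,100:360];b=cv2.imread('pics/scene1.png')[120:280,120:340]
cv2.imwrite('pics/m1.png',np.hstack([cv2.resize(a,(400,300)),cv2.resize(b,(400,300))]))
E
```

```text
time_s: 1.55
tool_pos: [0.656, 0.1875, 0.2413]
tool_rot: [-1.881, -2.502, 0.018]
ft_force: [-0.4, -0.1, -1.8]
width: -0.0002
[1.80119643e-01 5.21470823e-01 6.95462162e-01 1.76068992e+00
 2.23152776e-04 1.46928417e+00]
t 1.55 p [0.656  0.1875 0.2413] F [-0.4 -0.1 -1.8] w -0.0002
shift cm [-0.04  0.42  7.63]
turn deg [-0.91 -0.1   0.19] jaw now [ 0.96   0.278 -0.016]
```

View pics/m1.png

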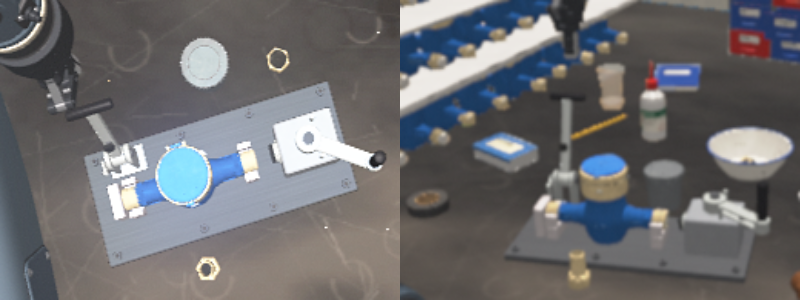

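View pics/wrist1.png

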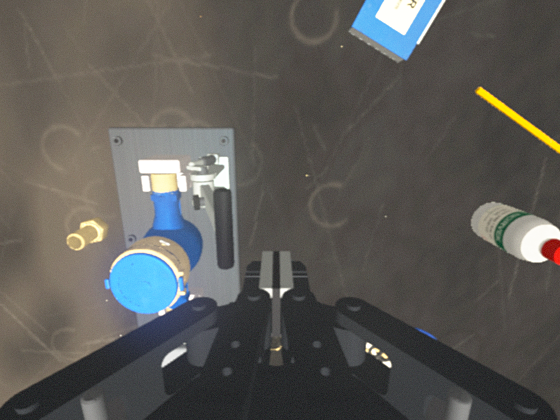

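Tips are behind the handle (wrist view: handle (223,228), tips (277,255)), clear of it. Descending now.

```bash
python3 -m jog '[[0,0,0.2,4,0,0,0],[0,0,0.3,7.6,0,0,0],[0,0,0.3,7.6,0,0,0],[0,0,0.3,7.6,0,0,0]]'
python3 - <<'E'
from h import *
print(arm.read_state()['q'])
to(W(-.045,.081,.165),W(1,0,0)[:2]-W(0,0,0)[:2])
E
```

```text
time_s: 2.1
tool_pos: [0.6598, 0.1904, 0.1775]
tool_rot: [1.883, 2.513, 0.002]
ft_force: [0.5, -0.6, 1.2]
width: 0.0001
[1.83404868e-01 4.81641675e-01 5.12810550e-01 1.60046307e+00
 9.73418117e-06 1.46972824e+00]
t 2.1 p [0.6598 0.1904 0.1775] F [ 0.5 -0.6  1.2] w 0.0001
shift cm [ -0.09 -17.65   1.23]
turn deg [0.09 0.01 0.35] jaw now [0.96  0.281 0.001]
```

```bash
python3 -m jog '[[0,0,0,1.2,0,0,0],[0,0,-2,1.2,0,0,0],[0,0,-4,1.2,0,0,0],[0,0,-6,1.2,0,0,0],[0,0,-8,1.2,0,0,0]]'
python3 - <<'E'
from h import *
to(W(-.045,.081,.165),W(1,0,0)[:2]-W(0,0,0)[:2])
cv2.imwrite('pics/scene2.png',cv2.resize(viewer.capture('scene')[120:280,120:340],(770,560)))
E
```

```text
time_s: 2.6
tool_pos: [0.5885, 0.1685, 0.1694]
tool_rot: [1.879, 2.505, 0.019]
ft_force: [5.5, 1.5, -0.8]
width: 0.0
t 2.6 p [0.5885 0.1685 0.1694] F [ 5.5  1.5 -0.8] w 0.0
shift cm [  0.   -10.19   0.28]
turn deg [0.91 0.06 0.3 ] jaw now [0.96  0.28  0.016]
```

View pics/scene2.png

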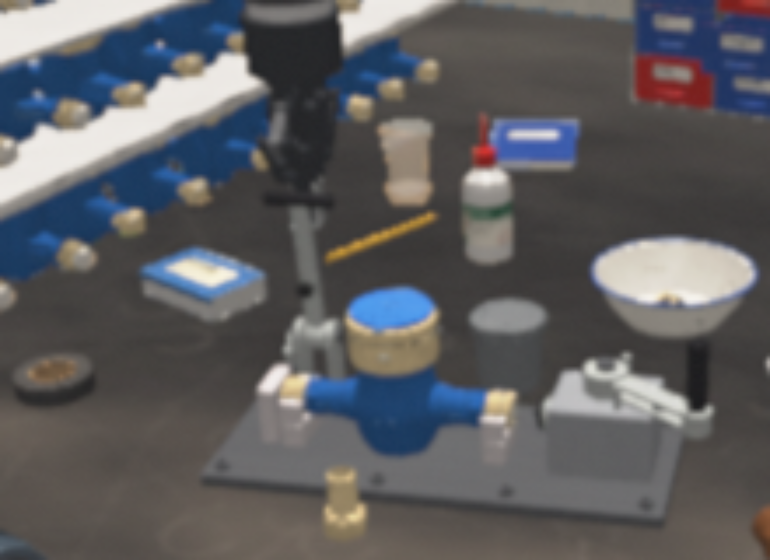

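The handle at (298,200) is being pushed, with about 5.5 N at the tool and the arm near vertical. I'll keep going.

```bash
python3 -m jog '[[0,0,-2.5,0.2,0,0,0],[0,0,-5,0.2,0,0,0],[0,0,-7.5,0.2,0,0,0],[0,0,-9.5,0.2,0,0,0],[0,0,-10.5,0.2,0,0,0]]'; python3 -m jog '[[0,0,-0.3,0,0,0,0],[0,0,-0.3,0,0,0,0],[0,0,-0.3,0,0,0,0]]'
python3 - <<'E'
from h import *
to(W(-.045,.081,.165),W(1,0,0)[:2]-W(0,0,0)[:2])
cv2.imwrite('pics/scene3.png',cv2.resize(viewer.capture('scene')[120:280,120:340],(770,560)))
E
```

```text
time_s: 3.15
tool_pos: [0.4834, 0.1381, 0.1638]
tool_rot: [1.883, 2.511, 0.005]
ft_force: [0.4, 0.5, -0.0]
width: 0.0002
time_s: 3.45
tool_pos: [0.4811, 0.1374, 0.1615]
tool_rot: [1.885, 2.512, 0.002]
ft_force: [-0.4, 0.6, -0.1]
width: 0.0001
t 3.45 p [0.4811 0.1374 0.1615] F [-0.4  0.6 -0.1] w 0.0001
shift cm [-0.02  1.   -0.35]
turn deg [0.08 0.01 0.29] jaw now [0.96  0.28  0.001]
```

View pics/scene3.png

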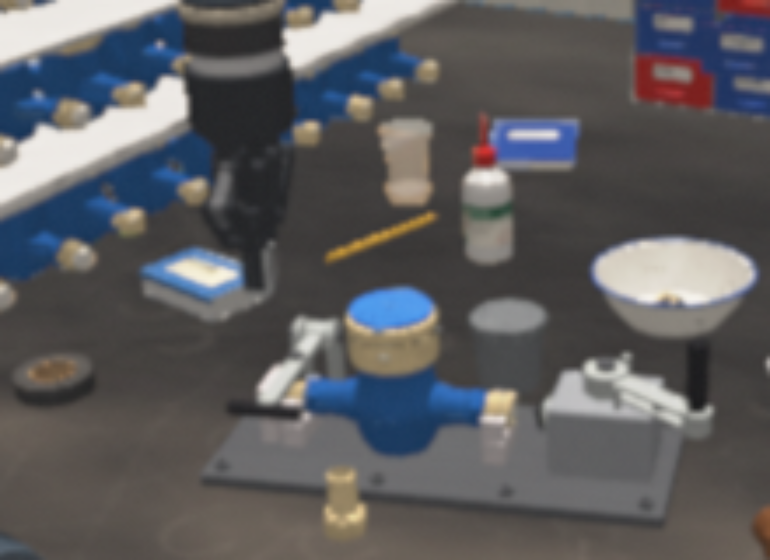

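The clamp has snapped closed: the handle is at (262,408), level over the left pipe end. I'll raise and go to the lever post.

```bash
python3 -m jog '[[0,0,0,-4,0,0,0],[0.7,2,0.5,-7,0,0,0],[0.7,7,1,-7,0,0,0],[0.7,12,1.5,-7,0,0,0],[0.7,17,2,-7,0,0,0]]'
python3 - <<'E'
from h import *
to(W(-.0505,-.2393,.23),W(1,0,0)[:2]-W(0,0,0)[:2])
E
```

```text
time_s: 4.0
tool_pos: [0.4524, 0.3072, 0.2314]
tool_rot: [1.887, 2.511, 0.002]
ft_force: [1.6, 0.5, 0.2]
width: 0.0579
t 4.0 p [0.4524 0.3072 0.2314] F [1.6 0.5 0.2] w 0.0579
shift cm [-49.15  -1.64   0.12]
turn deg [ 0.08 -0.01  0.22] jaw now [0.96  0.278 0.001]
```

I had the sign of tool x wrong: that moved +y, though it stayed clear of the rack. Going back the other way.

```bash
python3 -m jog '[[0.7,-4,0,0,0,0,0],[0.7,-9,0,0,0,0,0],[0.7,-14,0,0,0,0,0],[0.7,-19,0,0,0,0,0],[0.7,-24,0,0,0,0,0]]';python3 -m jog '[[0.7,-5,0,0,0,0,0],[0.7,-10,0,0,0,0,0],[0.7,-15,-0.5,0,0,0,0],[0.7,-20,-1,0,0,0,0],[0.7,-24,-1.5,0,0,0,0]]'
python3 - <<'E'
from h import *
print(arm.read_state()['q'])
to(W(-.0505,-.2393,.23),W(1,0,0)[:2]-W(0,0,0)[:2])
E
```

```text
time_s: 4.5
tool_pos: [0.5198, 0.0736, 0.2308]
tool_rot: [1.884, 2.514, 0.0]
ft_force: [0.6, -0.2, 0.7]
width: 0.0595
time_s: 5.0
tool_pos: [0.5724, -0.1628, 0.2303]
tool_rot: [1.887, 2.512, -0.0]
ft_force: [0.4, 0.0, 0.2]
width: 0.0596
[-3.89561166e-01  2.34516009e-01  3.04001683e-01  1.64033195e+00
 -3.07937767e-04  8.99121236e-01]
t 5.0 p [ 0.5724 -0.1628  0.2303] F [0.4 0.  0.2] w 0.0596
shift cm [-0.67 -0.08  0.03]
turn deg [-0.01  0.01  0.21] jaw now [ 0.96   0.278 -0.   ]
```

```bash
python3 -m jog '[[0.7,-0.65,-0.1,0,0,0,0],[0.7,-0.65,-0.1,0,0,0,0],[0.7,-0.65,-0.1,0,0,0,0]]'
python3 - <<'E'
from h import *
to(W(-.0505,-.2393,.102),W(1,0,0)[:2]-W(0,0,0)[:2])
for n in ("top","scene","wrist"):cv2.imwrite(f"pics/{n}4.png",viewer.capture(n))
cw=viewer.get_calibration('wrist'); print(proj(cw,W(-.0505,-.2393,.145)))
ct=viewer.get_calibration('top'); print(proj(ct,W(-.0505,-.2393,.145)))
a=cv2.imread('pics/wrist4.png');b=cv2.imread('pics/scene4.png')[120:280,130:350]
cv2.imwrite('pics/m4.png',np.hstack([cv2.resize(a,(400,300)),cv2.resize(b,(400,300))]))
E
```

```text
time_s: 5.3
tool_pos: [0.5726, -0.1654, 0.2308]
tool_rot: [-1.884, -2.513, -0.001]
ft_force: [-0.2, 0.8, 0.5]
width: 0.0597
t 5.3 p [ 0.5726 -0.1654  0.2308] F [-0.2  0.8  0.5] w 0.0597
shift cm [-0.43 -0.03 12.88]
turn deg [-0.01 -0.07  0.32] jaw now [ 0.96  0.28 -0.  ]
(np.float64(273.91130724708916), np.float64(220.8370182808842))
(np.float64(347.2782474025083), np.float64(215.11222455808857))
```

View pics/m4.png

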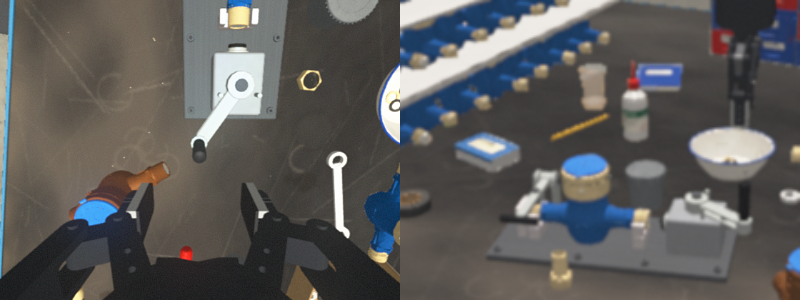

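The post top shows at wrist-half (199,155), against a predicted (196,158), so it is centred between the jaws. The clamp is closed in the scene view. Descending.

```bash
python3 -m jog '[[0.7,-0.4,0,4,0,0,0],[0.7,-0.4,0,8,0,0,0],[0.7,-0.4,0,11,0,0,0],[0.7,-0.4,0,12.8,0,0,0],[0.7,-0.4,0,12.8,0,0,0]]';  python3 - <<'E'
from h import *
to(W(-.0505,-.2393,.102),W(1,0,0)[:2]-W(0,0,0)[:2])
cv2.imwrite('pics/wrist5.png',viewer.capture('wrist'))
E
```

```text
time_s: 5.95
tool_pos: [0.571, -0.1675, 0.0992]
tool_rot: [-1.878, -2.509, 0.003]
ft_force: [0.4, 0.5, -0.6]
width: 0.06
t 5.95 p [ 0.571  -0.1675  0.0992] F [ 0.4  0.5 -0.6] w 0.06
shift cm [-0.25  0.18 -0.28]
turn deg [-0.33 -0.28  0.4 ] jaw now [ 0.96   0.282 -0.006]
```

View pics/wrist5.png

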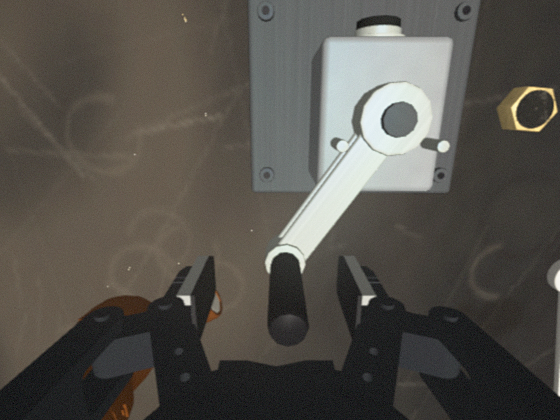

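The post stands between the pads at (287,300). Closing on it.

```bash
python3 -m jog '[[0,-0.2,0,-0.2,0,0,0],[0,-0.2,0,-0.2,0,0,0],[0,-0.2,0,-0.2,0,0,0],[0,-0.2,0,-0.2,0,0,0],[0,-0.2,0,-0.2,0,0,0]]' 50;  python3 - <<'E'
from h import *
to(W(-.0505,-.2393,.102))
a0=np.arctan2(-.825,-.565)
for th in (.1,.2,.3,.4,.5,.6,.7,.8,.9,1.,1.1,1.2,1.23):
    d=.09*np.array([np.cos(a0+th)-np.cos(a0),np.sin(a0+th)-np.sin(a0)])*100; print(th,'tool x',d[1].round(2),'tool y',d[0].round(2))
E
```

```text
time_s: 6.5
tool_pos: [0.5772, -0.1721, 0.1077]
tool_rot: [1.881, 2.509, 0.006]
ft_force: [3.9, 1.8, 3.3]
width: 0.0146
t 6.5 p [ 0.5772 -0.1721  0.1077] F [3.9 1.8 3.3] w 0.0146
shift cm [ 0.36 -0.29  0.56]
0.1 tool x -0.47 tool y 0.77
0.2 tool x -0.86 tool y 1.58
0.3 tool x -1.17 tool y 2.42
0.4 tool x -1.39 tool y 3.29
0.5 tool x -1.53 tool y 4.18
0.6 tool x -1.57 tool y 5.08
0.7 tool x -1.53 tool y 5.98
0.8 tool x -1.4 tool y 6.87
0.9 tool x -1.17 tool y 7.74
1.0 tool x -0.87 tool y 8.59
1.1 tool x -0.47 tool y 9.4
1.2 tool x -0.0 tool y 10.16
1.23 tool x 0.15 tool y 10.38
```

Gripped (width 14.6 mm). Now winding along the arc.

```bash
python3 -m jog '[[0,-0.3,0.8,0,0,0,0],[0,-0.7,1.6,0,0,0,0],[0,-1.0,2.4,0,0,0,0],[0,-1.2,3.3,0,0,0,0],[0,-1.3,4.2,0,0,0,0]]';  python3 - <<'E'
from h import *
a0=np.arctan2(-.825,-.565)
s=arm.read_state(); p=Rn.T@(s['tool_pos'][:2]-O); v=p-[0,-.165]; print('loc',p,'r',np.hypot(*v),'th',(np.arctan2(v[1],v[0])-a0+np.pi)%(2*np.pi)-np.pi)
to(W(.09*np.cos(a0+1.2),-.165+.09*np.sin(a0+1.2),.104))
cv2.imwrite('pics/wrist6.png',viewer.capture('wrist'))
E
```

```text
time_s: 7.0
tool_pos: [0.6161, -0.1792, 0.1077]
tool_rot: [1.886, 2.507, -0.021]
ft_force: [-6.8, -12.8, 6.3]
width: 0.0147
loc [-0.01219602 -0.26035766] r 0.09613442099935614 th 0.47327761717611505
t 7.0 p [ 0.6161 -0.1792  0.1077] F [ -6.8 -12.8   6.3] w 0.0147
shift cm [2.09 6.31 0.29]
```

View pics/wrist6.png

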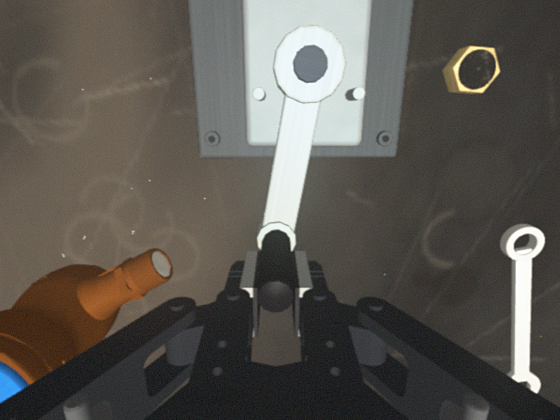

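```bash
python3 -m jog '[[0,0.3,1.0,0,0,0,0],[0,0.4,2.0,0,0,0,0],[0,0.6,3.0,0,0,0,0],[0,0.9,3.8,0,0,0,0],[0,1.2,4.6,0,0,0,0]]';  cat >> h.py <<'E'
def lev():
    a0=np.arctan2(-.825,-.565)
    s=arm.read_state(); p=Rn.T@(s['tool_pos'][:2]-O); v=p-[0,-.165]; print('r',np.hypot(*v).round(4),'th',((np.arctan2(v[1],v[0])-a0+np.pi)%(2*np.pi)-np.pi).round(3),'Fnest',(Rn.T@s['ft_force'][:2]).round(1))
    to(W(.09*np.cos(a0+1.2),-.165+.09*np.sin(a0+1.2),.104))
E
python3 -c "
from h import *
lev()"
```

```text
time_s: 7.55
tool_pos: [0.6598, -0.1571, 0.1077]
tool_rot: [1.885, 2.499, -0.018]
ft_force: [-1.4, -15.2, 3.1]
width: 0.0147
r 0.0934 th 0.995 Fnest [ -5.5 -14.3]
t 7.55 p [ 0.6598 -0.1571  0.1077] F [ -1.4 -15.2   3.1] w 0.0147
shift cm [1.19 1.49 0.34]
```

```bash
python3 -m jog '[[0,0.1,0.6,0,0,0,0],[0,0.3,1.1,0,0,0,0],[0,0.5,1.5,0,0,0,0],[0,0.6,1.7,0,0,0,0],[0,0.6,1.7,0,0,0,0]]'
python3 - <<'E'
from h import *
lev()
for n in ("top","scene","wrist"):cv2.imwrite(f"pics/{n}7.png",viewer.capture(n))
E
```

```text
time_s: 8.05
tool_pos: [0.6726, -0.1432, 0.1075]
tool_rot: [1.886, 2.507, -0.015]
ft_force: [-5.5, -8.6, 7.3]
width: 0.015
r 0.0924 th 1.199 Fnest [-7.6 -6.8]
t 8.05 p [ 0.6726 -0.1432  0.1075] F [-5.5 -8.6  7.3] w 0.015
shift cm [ 0.21 -0.12  0.35]
```

View pics/wrist7.png

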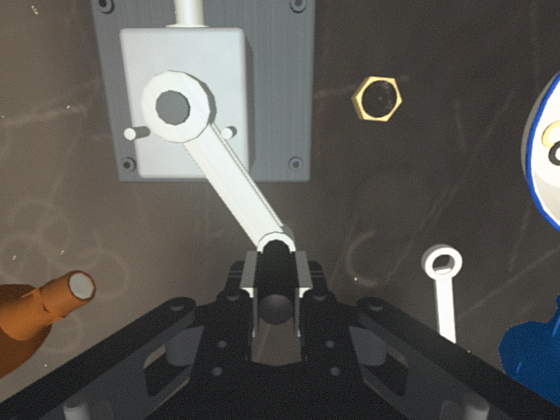

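The lever arm now lies against the stop pin at (229,132). I'll press a little further along the tangent to confirm the stop and preload it.

```bash
python3 -m jog '[[0,0.1,0.2,0,0,0,0],[0,0.2,0.35,0,0,0,0],[0,0.2,0.4,0,0,0,0],[0,0.2,0.4,0,0,0,0],[0,0.2,0.4,0,0,0,0]]'
python3 - <<'E'
from h import *
lev()
for n in ("top","scene","wrist"):cv2.imwrite(f"pics/{n}8.png",viewer.capture(n))
c=viewer.get_calibration('wrist')
a=cv2.imread('pics/wrist8.png')[60:300,60:380];b=cv2.imread('pics/scene8.png')[120:280,130:350]
cv2.imwrite('pics/m8.png',np.hstack([cv2.resize(a,(400,300)),cv2.resize(b,(400,300))]))
E
```

```text
time_s: 8.7
tool_pos: [0.6743, -0.1405, 0.1075]
tool_rot: [1.89, 2.506, -0.017]
ft_force: [-9.4, -8.5, 7.6]
width: 0.0149
r 0.092 th 1.233 Fnest [-11.4  -5.6]
t 8.7 p [ 0.6743 -0.1405  0.1075] F [-9.4 -8.5  7.6] w 0.0149
shift cm [-0.01 -0.36  0.35]
```

View pics/m8.png

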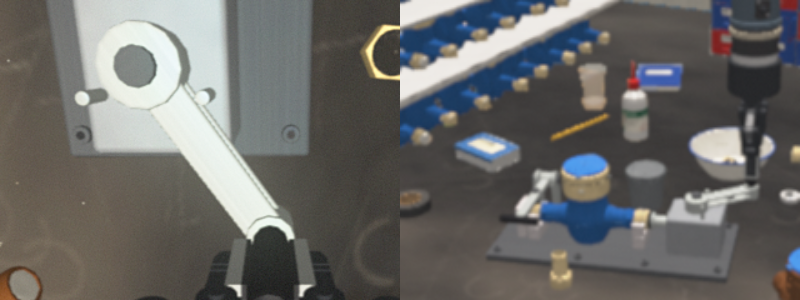

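View pics/wrist8.png

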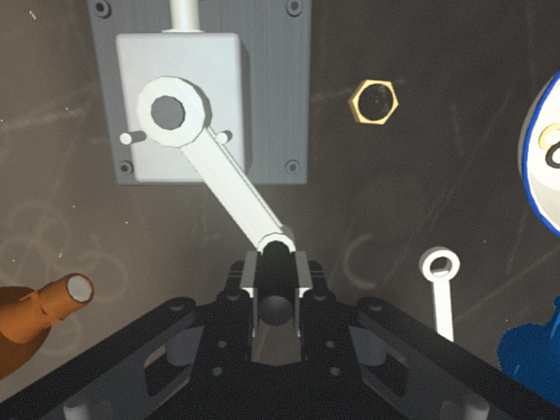

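View pics/top8.png

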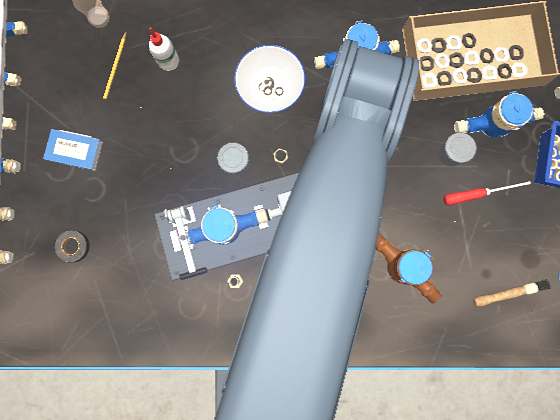

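```bash
python3 -m jog '[[0,0.1,0.2,0,0,0,0],[0,0.2,0.3,0,0,0,0],[0,0.2,0.3,0,0,0,0],[0,0.2,0.3,0,0,0,0],[0,0.2,0.3,0,0,0,0]]'
python3 - <<'E'
from h import *
lev()
c=viewer.get_calibration('wrist')
im=viewer.capture('wrist');cv2.imwrite('pics/wrist9.png',im)
cv2.imwrite('pics/w9c.png',cv2.resize(im[60:300,60:380],None,fx=2.4,fy=2.4))
E
```

```text
time_s: 9.35
tool_pos: [0.6744, -0.1404, 0.1075]
tool_rot: [1.893, 2.505, -0.027]
ft_force: [-13.1, -13.6, 8.4]
width: 0.0146
r 0.092 th 1.235 Fnest [-16.4  -9.4]
t 9.35 p [ 0.6744 -0.1404  0.1075] F [-13.1 -13.6   8.4] w 0.0146
shift cm [-0.01 -0.37  0.35]
```

View pics/w9c.png

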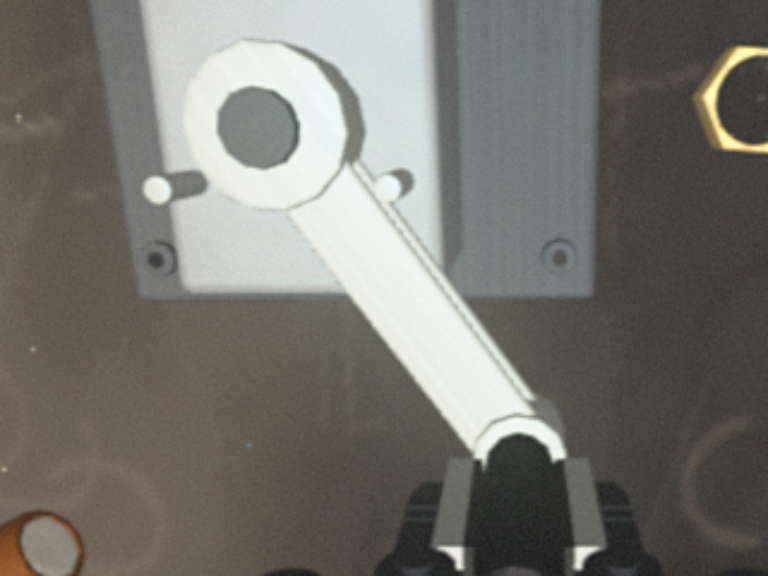

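The TCP did not move for another 3.6 mm of commanded push while the force rose by 6 N, so the lever is hard on its stop pin (crop (388,188)). I'll let it settle, check the bystanders and meter against the first picture, and hand in.

```bash
python3 -m jog '[[0,0,0,0,0,0,0],[0,0,0,0,0,0,0],[0,0,0,0,0,0,0],[0,0,0,0,0,0,0]]'
python3 - <<'E'
from h import *
lev(); s=arm.read_state(); print(np.abs(s['joint_velocities']).max())
a=cv2.imread('pics/top0.png').astype(int); b=viewer.capture('top').astype(int)
for n,(u,v) in dict(cup=(233,157),nut=(281,156),union=(235,282),meter=(221,226)).items():
    sl=np.s_[v-18:v+18,u-18:u+18]; print(n,np.abs(a[sl]-b[sl]).mean().round(2))
arm.hand_in()
E
```

```text
time_s: 9.8
tool_pos: [0.6744, -0.1404, 0.1075]
tool_rot: [1.893, 2.505, -0.027]
ft_force: [-13.5, -13.5, 9.8]
width: 0.0144
r 0.092 th 1.235 Fnest [-16.7  -9.2]
t 9.8 p [ 0.6744 -0.1404  0.1075] F [-13.5 -13.5   9.8] w 0.0144
shift cm [-0.02 -0.37  0.35]
0.0024310305765393217
cup 1.6
nut 2.06
union 1.85
meter 2.15
the job is handed in; nothing more can be done
```

The job is handed in at about 9.8 s with the clamp shut on the meter and the lever gripped hard on its stop. No verdict was given. I swung the clamp over with shut fingers, then gripped the lever's post and wound it round.

**What the last checks showed**
- **Clamp:** the pictures show the arm level, with its foot on the left pipe end. I could not read the clamp angle or its force on the meter directly.
- **Lever:** another 3.6 mm of commanded push did not move the tool, while the force rose by about 6 N. The picture shows the lever arm against the stop pin. The arm was still, pushing with about 19 N sideways on top of the 50 N grip.
- **Meter and bystanders:** the top view matches the first picture around the cup, nut, union and meter.

**What disagreed**
- **Lever angle:** worked out from the tool position, it came to 1.235 rad at a radius of 92 mm, where 1.2 rad at 90 mm was expected. That fits a measuring error of a few millimetres.
- **Wrong way once:** after closing the clamp I first moved about 17 cm to the left instead of toward the lever. Nothing was touched, and the arm stayed clear of the rack.

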